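# Turn the leaf of the pear ripeness chart

## Robot

A 6-joint arm with a two-finger parallel gripper is mounted at the origin on the work surface. World frame = base frame: x ahead of the robot, y to its left, z up, the work surface at z = 0. Lengths are in m, angles in rad, forces in N, time in s.
With the tool pointing down it reaches from about 0.325 to 0.85 m from the base axis. Payload 4.4 kg.
Tool frame: the origin (TCP) lies on the centre line of the jaws, within the pads' length; the fingertips stand 19 mm ahead of it and the grasp point (between the pads) is the TCP; x points along the fingers, y is the direction in which the jaws open and shut, and the axes are right-handed (so a half turn about x gives the same grasp; the last joint's range is limited). The gripper opens to 94 mm and grips with 3 to 60 N. Pads are 16 mm wide; open, the fingers measure 119 mm over their backs; the gripper's body (75 mm by 177 mm) begins 78 mm behind the grasp point.
Start: joints at [-1.468, 0.207, 1.542, -0, 1.393, -0.15], TCP at [0.144, -0.557, 0.224] pointing down, gripper open.
Joint ranges: [-2.73, 2.73], [-0.86, 2.22], [0.23, 2.46], [-1.11, 4.25], [0.08, 2.63], [-2.82, 2.82]. Speed limits (rad/s): [2.79, 2.79, 3.14, 3.14, 3.14, 3.14].

## Interface

Orientations are given as a 3x3 rotation matrix whose columns are the frame's x, y, z axes.
In Python, from rig import telemetry, imaging, ticket gives the robot as it stands.
- The arm moves only by the shell command python3 -m crank 'ROWS' [OPENING] [FORCE]. ROWS is JSON, a list of rows, each a list of 2 entries, a list of its own where there are three numbers: the shift along the world's x, y, z in mm, then the turn, a rotation vector about the world's x, y, z in degrees. A call has 1 to 10 rows; each row is the pose to reach, as a shift and turn from the pose measured when the call began; what a row does not reach only later rows make up. A row lasts 1/8 s, in which the tool goes at most 62.5 mm and 10.7 degrees, less where a joint would pass 70% of its speed; a pose out of reach is approached as far as the arm can. A call with a gripper value outside its range is refused whole. OPENING is the finger opening in mm, from 0 to 94, set as the call begins (- or left out, the last holds). The fingers move at their own pace and stop on an object; FORCE is the grip in N (left out, the last holds). Time passes only in rows, so rows that repeat a pose let the fingers close. It gives the time, the measured TCP pose, the force and the opening at its end, in the units of the state.
- telemetry.get_state(): the state, without advancing time (a new reading comes with each control period).
- imaging.get_image(name): name is "side" or "top"; returns (picture, depth): 420x560x3 uint8, blue, green, red; 420x560 float32, m along the optical axis (not along the pixel's ray), 0 where there is no reading.
- imaging.camera_info(name): a dict with "K" (3x3 intrinsics, pixels), "pose" (4x4, takes a point from camera to world coordinates). Camera axes: x right, y down, z forward; pixel columns grow to the right and rows downward; lengths in m; the calibration is good to about 2 mm. A picture is of the moment at which its call begins. camera_info takes no time and is no camera call.
- ticket.finish_job(): hands the job in, once; it reports no verdict.
The state is a dict: "t": time; "joint_positions": joint angles; "joint_velocities": joint speeds; "joint_torque": joint torques, N m; "tool_pos": TCP position; "tcp_rot": TCP orientation; "contact_force": force on the tool from outside, world axes, zero at the start; "wrist_torque": the same for the moment, N m; "width": finger opening in m.
Only numpy, scipy, OpenCV 4.12 (cv2) and the standard library are available. Lean on these libraries where they do the work, as an engineer would, in place of code of your own. Each camera call takes 0.05 s, during which the arm holds its last target. There are 200 camera calls.

## Task

The one leaf of the ripeness chart on the pear display has been left partly raised, on the robot's side of its spine. With your fingertips or the outside of your fingers, push it up and over its spine, without pinching or flinging it, and press it down fully flat on the far side, so that its yellow face shows. Leave the chart's base standing flat where it is, leave the pears, jar, bowl and sizing ring around it alone, and finish clear of everything.

Things in the scene. Friction and masses are not known exactly. Their poses are not given: they have to be found in the camera images.
- stand: The ripeness chart's base: a loose grey board of 0.85 kg, 220 (x) x 180 (y) x 12 mm thick, with printed colour patches; origin at the centre of its underside on the table. Its x axis points across the spine from the side where the leaf now is to the side where the leaf must lie (roughly away from the robot, within 30 degrees); its y axis runs along the spine. Two dark steel spine posts, 20 (x) x 12 (y) mm, reach to 29 mm height at y = +-81 mm.
- spine_mid (a point): Middle of the leaf's hinge line, 20 mm above the table at the centre of the board; axes as the base's.
- leaf (a joint): Angle of the leaf about the spine, rad: 0 = lying flat on the robot's side (green face up), 1.57 = upright, 3.14 = lying flat on the far side (yellow face up), where a stop ends its travel. At the start 0.5 to 0.9. The hinge is stiff (about 0.16 N m of friction), so the leaf of about 0.12 kg stays at any angle where it is left and does not fall; 1 to 3 N at its free edge move it. It overhangs the base board by 10 mm on either side.
- leaf_edge (a point): Middle of the leaf's free edge, 120 mm from the hinge line. The leaf is a rigid panel 115 mm long from near the spine to this edge, 140 mm wide along the spine, 6 mm thick over both faces and 3 mm at its bare white rim (8 mm wide).
- face_green: The dark green face panel of the leaf (100 x 124 x 1.5 mm, with light green pear shapes), its upper face while the leaf lies on the robot's side; origin at the panel's centre, 62 mm from the hinge line. Its z axis is the outward normal of this face; its x axis points to the spine.
- face_yellow: The yellow face panel on the other side of the leaf (100 x 124 x 1.5 mm), the underside while the leaf is on the robot's side; origin at the panel's centre, 62 mm from the hinge line. Its -z axis is the outward normal of this face; its x axis points to the spine.
- pear_a: A green pear standing upright, loose, 68 mm across at its widest, 88 mm tall plus a thin stem to 103 mm; origin at the centre of its underside. It stands beyond the +y end of the chart's base.
- pear_b: A green pear standing upright, loose, 68 mm across at its widest, 88 mm tall plus a thin stem to 103 mm; origin at the centre of its underside. It stands beyond the -y end of the chart's base.
- pear_c: A green pear standing upright, loose, 68 mm across at its widest, 88 mm tall plus a thin stem to 103 mm; origin at the centre of its underside. To one side of the table.
- jar: Closed amber jar, 64 mm across, 90 mm tall, loose; origin at the centre of its underside.
- bowl: White ceramic bowl, 120 mm across, 50 mm tall, loose; origin at the centre of its underside.
- sizing_ring: Orange fruit-sizing ring lying flat, 84 mm outside, 64 mm inside diameter, 12 mm tall, loose; origin at the centre of its underside.
There are look-alikes about, which are no part of the job. Several things look just like the jar: the one meant starts farthest to the robot's left.

How it is judged:
On the way, in this order (a step that is already met when the one before it is completed fails the run):
1. the fingers push the leaf up and over (value of joint leaf between 1 and 2.6 rad and contact force between the fingers and stand above 0.2 N), for 0.1 s.
2. the leaf lies flat on the far side (value of joint leaf above 3.04 rad), for 0.2 s.
At the end, for the whole second after the job is handed in: The leaf lies on the far side within 0.1 rad of flat and at rest, pushed there by the fingers; the base lies flat within 40 mm of where it was; the pears, jar, bowl and ring are upright within 30 mm of where they were and at rest (value of joint leaf above 3.04 rad and velocity of joint leaf between -0.05 and 0.05 rad/s and distance of stand from where it was at the start of the episode below 0.04 m and angle between stand's own z axis and vertical below 0.05 rad and distance of each of pear_a, pear_b, pear_c, jar, bowl, sizing_ring from where it was at the start of the episode below 0.03 m and angle between each of pear_a, pear_b, pear_c, jar, bowl, sizing_ring's own z axis and vertical below 0.25 rad and linear speed of each of stand, pear_a, pear_b, pear_c, jar, bowl, sizing_ring below 0.02 m/s); the robot touches nothing.
It fails at once if the leaf is pinched: the fingers press on both of its faces at once (contact force between the fingers and face_green above 1 N and contact force between the fingers and face_yellow above 1 N).
It fails at once if the leaf is flung over (faster than 6 rad/s) (velocity of joint leaf above 6 rad/s or velocity of joint leaf below -6 rad/s).
It fails at once if the chart's base is lifted, tipped or shoved more than 40 mm (height (world z) of stand above 0.012 m or angle between stand's own z axis and vertical above 0.15 rad or distance of stand from where it was at the start of the episode above 0.04 m).
It fails at once if a pear, the jar, the bowl or the sizing ring is knocked, lifted or moved more than 30 mm (distance of any of pear_a, pear_b, pear_c, jar, bowl, sizing_ring from where it was at the start of the episode above 0.03 m or angle between any of pear_a, pear_b, pear_c, jar, bowl, sizing_ring's own z axis and vertical above 0.25 rad).
It also fails if it takes over 43 s, if anything falls off the work surface, if the arm or the gripper's body presses on something with over 40 N, if the wrist force passes 120 N, or if a joint passes its speed limit or range.

## Working session

There is one attempt and no reset: what is moved stays moved. The work goes in short steps, Python scripts to look and compute and a shell command to move; the robot and the scene stay as the last step left them, time stands still between calls to the robot, and variables do not carry over. Pictures are saved under pics/ and viewed, about 8 in all and at most 12, crops included, and the job is handed in when it is done.

```bash
ls; mkdir -p pics
cat > h.py <<'E'
import numpy as np,cv2
from rig import telemetry,imaging,ticket
def snap(n,f):
    im,d=imaging.get_image(n); cv2.imwrite(f'pics/{f}.png',im); np.save(f'pics/{f}.npy',d); return im,d
def pt(n,f,u,v):
    d=np.load(f'pics/{f}.npy'); c=imaging.camera_info(n); K=np.array(c['K']);P=np.array(c['pose'])
    w=d[v-1:v+2,u-1:u+2]; z=np.median(w[w>0]) if (w>0).any() else 0
    p=np.linalg.inv(K)@[u,v,1]*z
    return np.round(P[:3,:3]@p+P[:3,3],4)
E
python3 - <<'E'
from h import *
a,_=snap('top','top0'); b,_=snap('side','side0')
for n in('top','side'):
    c=imaging.camera_info(n);print(np.round(c['pose'],3).tolist(),np.array(c['K'])[0,0])
E
```

```text
pics
[[-0.004, -0.998, 0.063, 0.435], [-1.0, 0.004, 0.001, 0.02], [-0.001, -0.063, -0.998, 1.119], [0.0, 0.0, 0.0, 1.0]] 407.5772098796184
[[-0.762, -0.447, 0.468, -0.24], [-0.647, 0.505, -0.572, 0.9], [0.019, -0.739, -0.674, 1.102], [0.0, 0.0, 0.0, 1.0]] 505.42536414187526
```

View pics/top0.png

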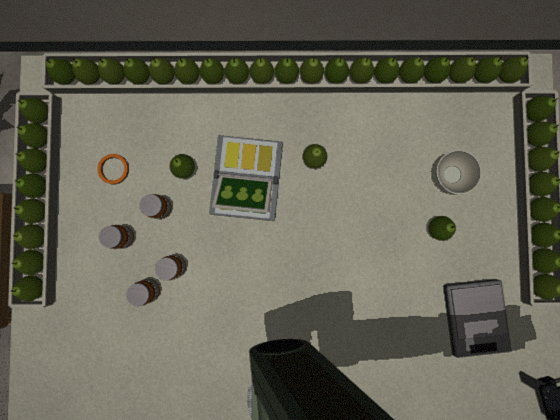

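View pics/side0.png

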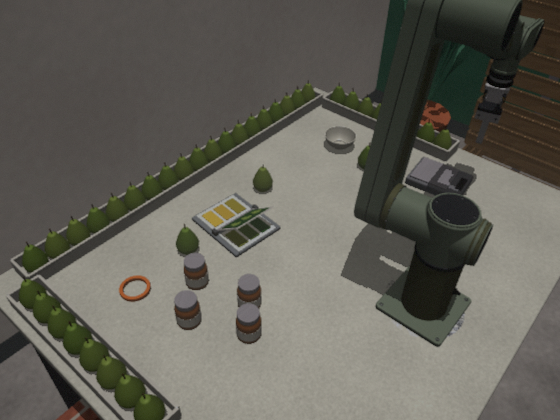

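Top view: chart at about (246,178), with its green leaf at (243,194), yellow patches printed on the far half of the base at (248,155), pears at (182,166) and (315,156), and a jar at (153,206) to its left. The grey box at (477,318) is the only other board-like thing and isn't hinged. The pears in the trays and the four jars are look-alikes. Next is a close crop with measurements.

Run:
```python
from h import *
im=cv2.imread('pics/top0.png'); c=im[125:230,165:335]
cv2.imwrite('pics/c0.png',cv2.resize(c,None,fx=4.7,fy=4.7,interpolation=cv2.INTER_CUBIC))
im=cv2.imread('pics/side0.png'); c=im[175:265,165:295]
cv2.imwrite('pics/c1.png',cv2.resize(c,None,fx=6,fy=6,interpolation=cv2.INTER_CUBIC))
for u,v in [(182,166),(315,156),(153,206),(228,155),(248,155),(265,157),(222,190),(245,190),(265,192),(230,207),(245,208),(262,209)]: print(u,v,pt('top','top0',u,v))
s=telemetry.get_state();print(s['t'],s['tcp_rot'],s['width'])
```

```text
182 166 [0.6187 0.2703 0.0767]
315 156 [ 0.642  -0.0725  0.0837]
153 206 [0.5145 0.3393 0.0902]
228 155 [0.6594 0.1594 0.0155]
248 155 [0.6595 0.1048 0.0138]
265 157 [0.6535 0.0581 0.0151]
222 190 [0.5578 0.1689 0.0615]
245 190 [0.5581 0.1092 0.0571]
265 192 [0.553  0.057  0.0539]
230 207 [0.5109 0.1439 0.0939]
245 208 [0.5083 0.1062 0.0932]
262 209 [0.5057 0.0633 0.0913]
0.1 [[-2.18395396e-04  2.50163372e-01 -9.68203615e-01]
 [ 1.98414550e-03 -9.68201623e-01 -2.50163306e-01]
 [-9.99998008e-01 -1.97569136e-03 -2.84909752e-04]] 0.09359119292692276
```

View pics/c0.png

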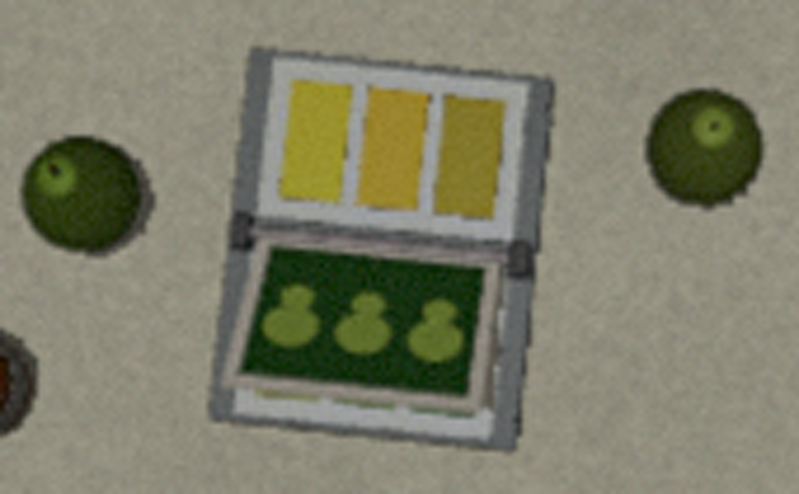

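View pics/c1.png

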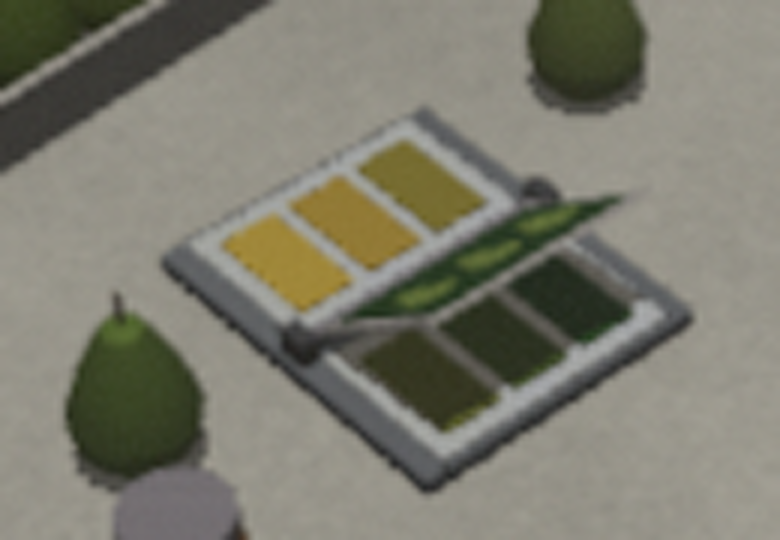

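Crop: the spine posts are at image pixels (216,174) and (275,180). The leaf's free edge runs from about (214,206) to (266,212). The leaf is tilted up towards the robot, green face up, so this is the right object. Next I'll compute the hinge frame and a pose planner.

```bash
cat >> h.py <<'E'
from scipy.spatial.transform import Rotation as Ro
def ray(n,u,v,z):
    c=imaging.camera_info(n);K=np.array(c['K']);P=np.array(c['pose'])
    d=P[:3,:3]@np.linalg.inv(K)@[u,v,1]; return P[:3,3]+d*(z-P[2,3])/d[2]
L=ray('top',216.3,174.1,.029); Rr=ray('top',275.4,180.1,.029)
M=(L+Rr)/2; M[2]=.020; Y=L-Rr; Y[2]=0; Y/=np.linalg.norm(Y); X=np.cross(Y,[0,0,1]); Z=np.array([0,0,1.])
def leaf_angle(f):
    # fit of leaf points from the top camera depth
    d=np.load(f'pics/{f}.npy'); c=imaging.camera_info('top');K=np.array(c['K']);P=np.array(c['pose'])
    v,u=np.mgrid[0:420,0:560]; p=np.stack([(u-K[0,2])/K[0,0]*d,(v-K[1,2])/K[1,1]*d,d],-1)@P[:3,:3].T+P[:3,3]-M
    x,y,z=p@X,p@Y,p[...,2]
    k=(abs(y)<.055)&(abs(x)<.14)&(np.hypot(x,z)>.03)&(np.hypot(x,z)<.12)&(d>0)
    return x,z,k
def plan(poses):
    "poses: tip (r, leaf theta deg, alpha deg, offset mm from leaf mid plane, yellow side)"
    s=telemetry.get_state(); p0=np.array(s['tool_pos']); R0=np.array(s['tcp_rot'])
    for r,th,al,off in poses:
        t,a=np.radians([th,al]); o=off/1000
        tip=M+X*(-r*np.cos(t)-o*np.sin(t))+Z*(r*np.sin(t)-o*np.cos(t))
        fx=X*np.cos(a)-Z*np.sin(a); R=np.stack([fx,-Y,np.cross(fx,-Y)],1)
        sh=(tip-.019*fx-p0)*1000; rv=np.degrees((Ro.from_matrix(R)*Ro.from_matrix(R0).inv()).as_rotvec())
        print((r,th,al,off),'[[%.0f,%.0f,%.0f],[%.1f,%.1f,%.1f]]'%(*sh,*rv),'tcp',np.round(tip-.019*fx,3))
E
python3 - <<'E'
from h import *
print(M,X,Y,np.linalg.norm(L-Rr))
x,z,k=leaf_angle('top0'); k&=(z>.005)&(x<0)
r=np.hypot(x,z)[k];a=np.degrees(np.arctan2(z,-x))[k]
print(np.median(a[r>.06]),k.sum(),np.percentile(r,99), np.percentile(a[r>.06],[10,90]))
plan([(.22,40,40,30),(.08,40,40,30),(.22,40,40,150)])
E
```

```text
[0.59627811 0.10938238 0.02      ] [ 0.99440845 -0.10560221  0.        ] [0.10560221 0.99440845 0.        ] 0.16012095618675354
40.903686707336355 1110 0.11912191713375642 [39.40634315 42.72698721]
(0.22, 40, 40, 30) [[251,687,-73],[3.6,-50.1,-19.3]] tcp [0.395 0.131 0.151]
(0.08, 40, 40, 30) [[358,675,-163],[3.6,-50.1,-19.3]] tcp [0.502 0.119 0.061]
(0.22, 40, 40, 150) [[175,695,-165],[3.6,-50.1,-19.3]] tcp [0.318 0.139 0.059]
```

```bash
python3 -m crank '[[[60,70,20],[0,0,0]],[[120,130,30],[0,0,-4]],[[180,190,40],[0,0,-8]],[[220,240,40],[0,0,-12]],[[250,290,40],[0,0,-16]],[[255,350,40],[0,0,-19]],[[255,410,40],[0,0,-19]],[[255,470,40],[0,0,-19]],[[255,530,40],[0,0,-19]],[[255,590,40],[0,0,-19]]]' 0 20; python3 -c "
from h import *
plan([(.22,40,90,0),(.22,40,40,20),(.22,40,40,30)])"
```

```text
t: 1.35
tool_pos: [0.397, -0.0171, 0.2631]
tcp_rot: [[0.001, -0.079, -0.997], [0.002, -0.997, 0.079], [-1.0, -0.002, -0.0]]
contact_force: [0.6, -0.6, -0.4]
width: 0.0005
(0.22, 40, 90, 0) [[32,144,-83],[-0.1,0.0,-1.5]] tcp [0.429 0.127 0.18 ]
(0.22, 40, 40, 20) [[4,147,-105],[-4.7,-49.8,-1.5]] tcp [0.401 0.13  0.158]
(0.22, 40, 40, 30) [[-2,148,-112],[-4.7,-49.8,-1.5]] tcp [0.395 0.131 0.151]
```

```bash
python3 -m crank '[[[0,50,0],[-1,-10,0]],[[0,100,0],[-2,-20,-1]],[[0,148,-20],[-3,-30,-1]],[[0,148,-50],[-4,-40,-1.5]],[[-2,148,-80],[-4.7,-49.8,-1.5]],[[-2,148,-112],[-4.7,-49.8,-1.5]],[[-2,148,-112],[-4.7,-49.8,-1.5]],[[-2,148,-112],[-4.7,-49.8,-1.5]]]'; python3 -c "
from h import *
print(telemetry.get_state()['joint_positions'])
snap('side','side1')
im=cv2.imread('pics/side1.png')[120:320,130:400];cv2.imwrite('pics/c2.png',cv2.resize(im,None,fx=2.9,fy=2.9))
plan([(.22,40,40,30),(.15,40,40,30),(.09,40,40,30),(.09,40,40,11)])"
```

```text
t: 2.35
tool_pos: [0.4097, 0.1381, 0.167]
tcp_rot: [[0.745, -0.109, -0.659], [-0.086, -0.994, 0.067], [-0.662, 0.007, -0.749]]
contact_force: [-0.6, 0.8, 0.2]
width: 0.0002
[ 0.40319633 -0.38598216  2.46030269 -0.94991454  0.47432152  2.81671764]
(0.22, 40, 40, 30) [[-15,-7,-17],[0.2,-1.4,0.2]] tcp [0.395 0.131 0.151]
(0.15, 40, 40, 30) [[38,-13,-62],[0.2,-1.4,0.2]] tcp [0.448 0.125 0.106]
(0.09, 40, 40, 30) [[84,-18,-101],[0.2,-1.4,0.2]] tcp [0.494 0.12  0.067]
(0.09, 40, 40, 11) [[96,-19,-86],[0.2,-1.4,0.2]] tcp [0.506 0.119 0.082]
```

View pics/c2.png

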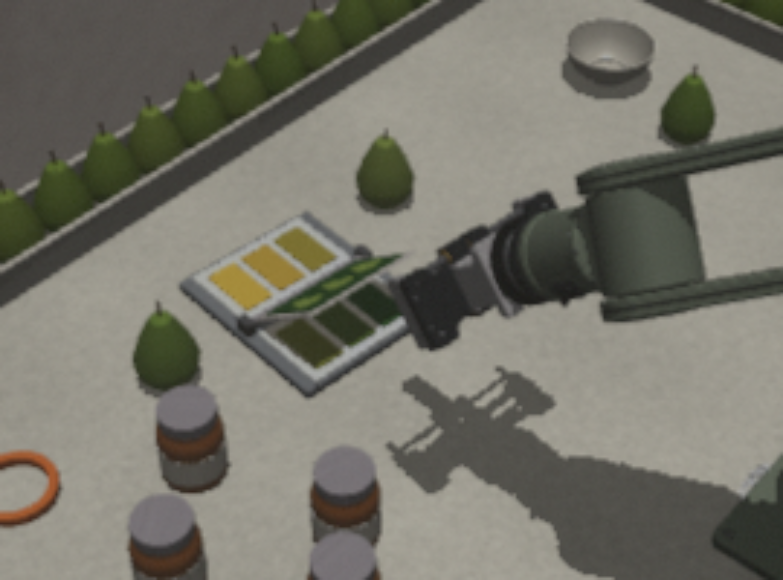

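The 40° tilt with this roll puts j3 and j6 at their limits (2.46 and 2.82). I'll roll the tool half a turn and use a steeper finger, 55–60°, hooked just under the edge.

```bash
cat >> h.py <<'E'
def plane(poses,flip=True,yaw=0):
    "edge mode: (theta deg, alpha deg, tip past edge mm, offset of finger centre line from edge mm)"
    s=telemetry.get_state(); p0=np.array(s['tool_pos']); R0=np.array(s['tcp_rot'])
    for th,al,sp,off in poses:
        t,a=np.radians([th,al]); fx=X*np.cos(a)-Z*np.sin(a)
        tip=M+.12*(-X*np.cos(t)+Z*np.sin(t))+sp/1000*fx+off/1000*(-X*np.sin(a)-Z*np.cos(a))
        y=Y if flip else -Y; R=np.stack([fx,y,np.cross(fx,y)],1); R=Ro.from_euler('z',yaw,degrees=True).as_matrix()@R; f2=R[:,0]
        tcp=tip-.019*f2; sh=(tcp-p0)*1000; rv=np.degrees((Ro.from_matrix(R)*Ro.from_matrix(R0).inv()).as_rotvec())
        print((th,al,sp,off),'[[%.0f,%.0f,%.0f],[%.1f,%.1f,%.1f]]'%(*sh,*rv),'tcp',np.round(tcp,3),'tip',np.round(tip,3))
E
python3 -m crank '[[[0,0,10],[8,0,-7]],[[0,0,20],[16,0,-14]],[[0,0,30],[24,0,-21]],[[0,0,30],[32,0,-28]],[[0,0,30],[40,0,-35]],[[0,0,30],[48,0,-42]],[[0,0,30],[56,0,-49]],[[0,0,30],[64,0,-56]],[[0,0,30],[72,0,-63]],[[0,0,30],[75,0,-66]]]'
python3 -c "
from h import *
print(telemetry.get_state()['joint_positions'])
plane([(41,58,-50,25),(41,58,-50,25)],yaw=6)"
```

```text
t: 3.65
tool_pos: [0.4386, 0.081, 0.1894]
tcp_rot: [[0.698, -0.711, 0.087], [0.104, 0.22, 0.97], [-0.708, -0.668, 0.227]]
contact_force: [0.8, 0.1, 0.2]
width: 0.0005
[-0.18635341 -0.56102776  2.45956395  0.46926781  0.53644703  2.8176762 ]
(41, 58, -50, 25) [[10,43,-45],[44.0,14.6,-63.9]] tcp [0.449 0.124 0.144] tip [0.459 0.124 0.128]
(41, 58, -50, 25) [[10,43,-45],[44.0,14.6,-63.9]] tcp [0.449 0.124 0.144] tip [0.459 0.124 0.128]
```

Rolling that way pushed j6 into its stop, so I'll roll the other way.

```bash
python3 -m crank '[[[0,10,20],[-7,-1,7]],[[0,20,30],[-14,-2,14]],[[0,30,30],[-21,-3,21]],[[0,40,30],[-28,-4,28]],[[0,45,30],[-35,-5,35]],[[0,45,30],[-42,-6,42]],[[0,45,30],[-49,-7,49]],[[0,45,30],[-56,-8,56]],[[0,45,30],[-63,-9,63]],[[0,45,30],[-70,-10,70]]]'
python3 -c "
from h import *
print(telemetry.get_state()['joint_positions'])
plane([(41,58,-50,25),(41,65,-50,25)],yaw=6)
plane([(41,58,-50,25),(41,65,-50,25)],False,yaw=6)"
```

```text
t: 4.9
tool_pos: [0.4389, 0.1257, 0.2208]
tcp_rot: [[0.704, 0.029, -0.709], [0.093, -0.994, 0.052], [-0.704, -0.103, -0.703]]
contact_force: [0.4, -0.2, -0.7]
width: 0.0006
[ 0.04387579 -0.56369005  2.39427475  0.12472408  0.52629393  1.54633704]
(41, 58, -50, 25) [[10,-2,-77],[110.3,8.7,-139.0]] tcp [0.449 0.124 0.144] tip [0.459 0.124 0.128]
(41, 65, -50, 25) [[16,-2,-70],[101.8,9.0,-145.8]] tcp [0.455 0.124 0.151] tip [0.463 0.124 0.133]
(41, 58, -50, 25) [[10,-2,-77],[-6.1,12.9,-1.1]] tcp [0.449 0.124 0.144] tip [0.459 0.124 0.128]
(41, 65, -50, 25) [[16,-2,-70],[-6.1,19.9,-0.7]] tcp [0.455 0.124 0.151] tip [0.463 0.124 0.133]
```

```bash
python3 -m crank '[[[5,-2,-25],[-3,6,-1]],[[10,-2,-50],[-6,13,-1]],[[10,-2,-77],[-6,13,-1]],[[10,-2,-77],[-6,13,-1]]]'
python3 -c "
from h import *
print(telemetry.get_state()['joint_positions'])
plane([(41,58,-50,25),(41,58,-20,25),(41,58,30,25),(41,58,30,10)],False,yaw=6)"
```

```text
t: 5.4
tool_pos: [0.4475, 0.1233, 0.1422]
tcp_rot: [[0.524, -0.001, -0.852], [0.001, -1.0, 0.001], [-0.852, -0.001, -0.524]]
contact_force: [-0.1, 0.5, 0.3]
width: 0.0002
[ 0.12936606 -0.25354182  2.28398971 -0.12515805  0.56686111  1.78824584]
(41, 58, -50, 25) [[1,1,2],[-0.1,-0.4,-0.0]] tcp [0.449 0.124 0.144] tip [0.459 0.124 0.128]
(41, 58, -20, 25) [[17,-1,-24],[-0.1,-0.4,-0.0]] tcp [0.465 0.122 0.119] tip [0.475 0.122 0.102]
(41, 58, 30, 25) [[43,-4,-66],[-0.1,-0.4,-0.0]] tcp [0.491 0.12  0.076] tip [0.501 0.12  0.06 ]
(41, 58, 30, 10) [[56,-5,-58],[-0.1,-0.4,-0.0]] tcp [0.504 0.118 0.084] tip [0.514 0.118 0.068]
```

```bash
python3 -m crank '[[[17,-1,-24],[0,0,0]],[[30,-3,-45],[0,0,0]],[[43,-4,-66],[0,0,0]],[[43,-4,-66],[0,0,0]]]'
python3 -c "
from h import *
print(telemetry.get_state()['joint_positions'])
snap('side','side2');snap('top','top2')
im=cv2.imread('pics/side2.png')[160:280,150:320];im=cv2.resize(im,None,fx=3.5,fy=3.5)
j=cv2.imread('pics/top2.png')[120:240,190:290];j=cv2.resize(j,(0,0),fx=2,fy=3.5)[:, :200]
cv2.imwrite('pics/c3.png',np.hstack([im,j]))
plane([(41,58,30,25),(41,58,30,10),(50,65,30,9),(60,72,30,9),(70,80,30,9),(80,87,30,9),(90,90,30,9)],False,yaw=6)"
```

```text
t: 5.9
tool_pos: [0.4906, 0.1187, 0.0763]
tcp_rot: [[0.523, -0.002, -0.852], [-0.0, -1.0, 0.002], [-0.852, -0.001, -0.523]]
contact_force: [0.4, 0.1, -0.1]
width: 0.0005
[ 0.09948359  0.00296418  2.24449836 -0.15250098  0.34966774  1.8013017 ]
(41, 58, 30, 25) [[-0,0,-1],[-0.1,-0.3,0.0]] tcp [0.491 0.12  0.076] tip [0.501 0.12  0.06 ]
(41, 58, 30, 10) [[13,-1,6],[-0.1,-0.3,0.0]] tcp [0.504 0.118 0.084] tip [0.514 0.118 0.068]
(50, 65, 30, 9) [[25,-2,21],[-0.1,6.7,0.0]] tcp [0.516 0.117 0.098] tip [0.524 0.117 0.081]
(60, 72, 30, 9) [[41,-3,33],[-0.1,13.7,0.0]] tcp [0.531 0.116 0.111] tip [0.537 0.116 0.093]
(70, 80, 30, 9) [[58,-5,43],[-0.1,21.7,0.0]] tcp [0.549 0.114 0.12 ] tip [0.552 0.114 0.102]
(80, 87, 30, 9) [[76,-7,49],[-0.0,28.7,0.0]] tcp [0.567 0.112 0.127] tip [0.568 0.112 0.108]
(90, 90, 30, 9) [[96,-9,51],[-0.0,31.7,0.0]] tcp [0.587 0.11  0.129] tip [0.587 0.11  0.11 ]
```

View pics/c3.png

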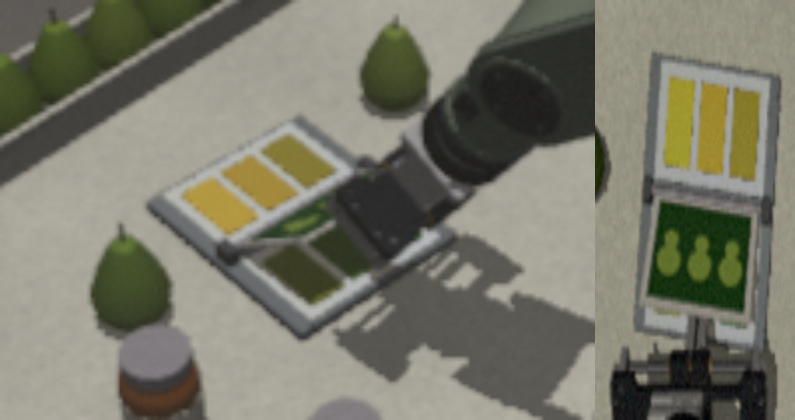

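The top view (right) shows the fingertips going under the middle of the leaf's free edge, with the gripper body short of it. In the side view the body is clear of both pears. Pushing up along the arc.

```bash
python3 -m crank '[[[7,0,3],[0,0,0]],[[14,-1,7],[0,0,0]],[[20,-2,14],[0,3,0]],[[26,-2,22],[0,7,0]],[[34,-3,28],[0,10,0]],[[42,-3,34],[0,14,0]],[[50,-4,39],[0,18,0]],[[58,-5,43],[0,22,0]],[[58,-5,43],[0,22,0]]]'
python3 -c "
from h import *
print(telemetry.get_state()['joint_positions'])
snap('side','side3');snap('top','top3')
im=cv2.imread('pics/side3.png')[160:280,150:320];im=cv2.resize(im,None,fx=3.5,fy=3.5)
j=cv2.imread('pics/top3.png')[120:240,190:290];j=cv2.resize(j,(0,0),fx=2,fy=3.5)[:, :200]
cv2.imwrite('pics/c4.png',np.hstack([im,j]))
plane([(70,80,30,9),(80,87,30,9),(90,90,30,9)],False,yaw=6)
def off(t,a,e):
    return 3+8*abs(np.cos(np.radians(t-a)))-e
import h
h.plan([(.09,t,90,off(t,90,0)) for t in (90,100,110,120,130,140,150,160,170,180)])"
```

```text
t: 7.12
tool_pos: [0.5518, 0.114, 0.1223]
tcp_rot: [[0.173, -0.002, -0.985], [0.001, -1.0, 0.002], [-0.985, -0.001, -0.173]]
contact_force: [0.4, 0.3, 0.5]
width: 0.0005
[ 0.05522288  0.184885    1.80588215 -0.01053141  0.97728946  1.63330217]
(70, 80, 30, 9) [[-1,-0,-1],[-0.1,-0.2,0.0]] tcp [0.549 0.114 0.12 ] tip [0.552 0.114 0.102]
(80, 87, 30, 9) [[18,-2,6],[-0.0,6.8,0.0]] tcp [0.567 0.112 0.127] tip [0.568 0.112 0.108]
(90, 90, 30, 9) [[38,-4,8],[-0.0,9.8,0.0]] tcp [0.587 0.11  0.129] tip [0.587 0.11  0.11 ]
(0.09, 90, 90, np.float64(11.0)) [[36,-4,8],[0.5,9.8,-6.0]] tcp [0.585 0.111 0.129]
(0.09, 100, 90, np.float64(10.878462024097665)) [[52,-5,9],[0.5,9.8,-6.0]] tcp [0.601 0.109 0.13 ]
(0.09, 110, 90, np.float64(10.517540966287267)) [[68,-7,6],[0.5,9.8,-6.0]] tcp [0.617 0.107 0.127]
(0.09, 120, 90, np.float64(9.92820323027551)) [[83,-9,1],[0.5,9.8,-6.0]] tcp [0.632 0.106 0.122]
(0.09, 130, 90, np.float64(9.128355544951823)) [[98,-10,-7],[0.5,9.8,-6.0]] tcp [0.647 0.104 0.114]
(0.09, 140, 90, np.float64(8.142300877492314)) [[110,-12,-18],[0.5,9.8,-6.0]] tcp [0.66  0.103 0.103]
(0.09, 150, 90, np.float64(7.000000000000001)) [[121,-13,-31],[0.5,9.8,-6.0]] tcp [0.67  0.102 0.09 ]
(0.09, 160, 90, np.float64(5.736161146605351)) [[129,-14,-46],[0.5,9.8,-6.0]] tcp [0.678 0.101 0.075]
(0.09, 170, 90, np.float64(4.389185421335443)) [[134,-14,-62],[0.5,9.8,-6.0]] tcp [0.684 0.1   0.059]
(0.09, 180, 90, np.float64(3.0000000000000004)) [[137,-14,-79],[0.5,9.8,-6.0]] tcp [0.686 0.1   0.042]
```

View pics/c4.png

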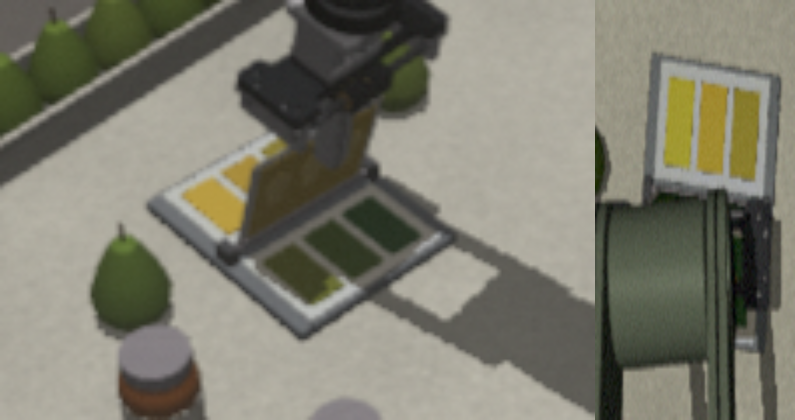

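The leaf is at roughly 70° with the fingertips on its yellow side, and the base hasn't moved. Continuing over the top.

```bash
python3 -m crank '[[[18,-2,6],[0,6,0]],[[28,-3,8],[0,10,0]],[[40,-4,8],[0,10,0]],[[54,-5,8],[0,10,0]],[[70,-7,5],[0,10,0]],[[85,-9,0],[0,10,0]],[[100,-10,-8],[0,10,0]],[[112,-12,-18],[0,10,0]],[[123,-13,-31],[0,10,0]],[[123,-13,-31],[0,10,0]]]'
python3 -c "
from h import *
snap('side','side4');snap('top','top4')
im=cv2.imread('pics/side4.png')[160:280,150:320];im=cv2.resize(im,None,fx=3.5,fy=3.5)
j=cv2.imread('pics/top4.png')[120:240,190:290];j=cv2.resize(j,(0,0),fx=2,fy=3.5)[:, :200]
cv2.imwrite('pics/c5.png',np.hstack([im,j]))
import h
h.plan([(.09,t,90,o) for t,o in ((150,7),(160,5.7),(170,4.4),(176,3.5),(180,3),(180,0))])"
```

```text
t: 8.48
tool_pos: [0.6724, 0.1009, 0.0881]
tcp_rot: [[-0.005, -0.002, -1.0], [0.0, -1.0, 0.002], [-1.0, -0.0, 0.005]]
contact_force: [0.4, 0.3, 0.4]
width: 0.0003
(0.09, 150, 90, 7) [[-2,0,0],[-0.0,-0.2,-6.0]] tcp [0.67  0.102 0.09 ]
(0.09, 160, 90, 5.7) [[6,-0,-15],[-0.0,-0.2,-6.0]] tcp [0.678 0.101 0.075]
(0.09, 170, 90, 4.4) [[11,-1,-31],[-0.0,-0.2,-6.0]] tcp [0.684 0.1   0.059]
(0.09, 176, 90, 3.5) [[13,-1,-41],[-0.0,-0.2,-6.0]] tcp [0.685 0.1   0.049]
(0.09, 180, 90, 3) [[13,-1,-48],[-0.0,-0.2,-6.0]] tcp [0.686 0.1   0.042]
(0.09, 180, 90, 0) [[13,-1,-51],[-0.0,-0.2,-6.0]] tcp [0.686 0.1   0.039]
```

View pics/c5.png

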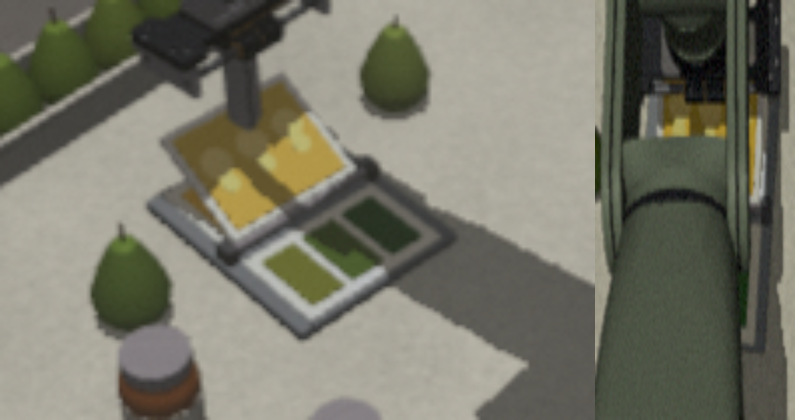

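The leaf is past upright, around 150°, and the fingertips are on its yellow face. Pressing it down gently.

```bash
python3 -m crank '[[[4,0,-8],[0,0,0]],[[7,0,-16],[0,0,0]],[[9,0,-24],[0,0,0]],[[11,-1,-32],[0,0,0]],[[12,-1,-38],[0,0,0]],[[13,-1,-43],[0,0,0]],[[13,-1,-46],[0,0,0]],[[13,-1,-48],[0,0,0]],[[13,-1,-48],[0,0,0]]]'
```

```text
t: 9.7
tool_pos: [0.6852, 0.1001, 0.0423]
tcp_rot: [[-0.004, -0.002, -1.0], [0.0, -1.0, 0.002], [-1.0, -0.0, 0.004]]
contact_force: [-2.6, -0.2, 4.5]
width: 0.0007
```

```bash
python3 -m crank '[[[-1,0,-1],[0,0,0]],[[-1,0,-2],[0,0,0]],[[-1,0,-2],[0,0,0]],[[-1,0,-2],[0,0,0]]]'
```

```text
t: 10.2
tool_pos: [0.6851, 0.1001, 0.0422]
tcp_rot: [[-0.002, -0.002, -1.0], [0.0, -1.0, 0.002], [-1.0, -0.0, 0.002]]
contact_force: [-2.6, -0.3, 8.7]
width: 0.0006
```

The height held while the force rose from 4.5 to 8.7 N, so the leaf is on its stop. Lifting off and backing away to look.

```bash
python3 -m crank '[[[0,0,4],[0,0,0]],[[0,0,15],[0,0,0]],[[0,0,50],[0,0,0]],[[0,0,100],[0,0,0]],[[0,0,150],[0,0,0]],[[0,0,200],[0,0,0]],[[-50,-30,200],[0,0,0]],[[-100,-80,200],[0,0,0]],[[-150,-130,200],[0,0,0]],[[-200,-180,200],[0,0,0]]]'
python3 -m crank '[[[-20,-50,0],[0,0,0]],[[-40,-100,0],[0,0,0]],[[-60,-150,0],[0,0,0]],[[-60,-200,0],[0,0,0]],[[-60,-200,0],[0,0,0]],[[-60,-200,0],[0,0,0]]]'
python3 -c "
from h import *
snap('side','side5');snap('top','top5')
im=cv2.imread('pics/side5.png')[140:340,110:380];im=cv2.resize(im,(400,300))
j=cv2.imread('pics/top5.png')[110:320,80:360];j=cv2.resize(j,(400,300))
cv2.imwrite('pics/c6.png',np.hstack([im,j]))
x,z,k=leaf_angle('top5')
f=k&(x>.03);print('far z',np.percentile(z[f]+.02,[5,50,95]),f.sum(),'slope',np.polyfit(x[f],z[f],1))
n=k&(x<-.03);print('near z',np.median(z[n])+.02)
for u,v in [(182,166),(315,156),(153,206)]: print(pt('top','top5',u,v))"
```

```text
t: 11.45
tool_pos: [0.5011, -0.0636, 0.2425]
tcp_rot: [[-0.001, -0.001, -1.0], [-0.0, -1.0, 0.001], [-1.0, 0.0, 0.001]]
contact_force: [-0.2, -0.9, 0.8]
width: 0.0004
t: 12.2
tool_pos: [0.441, -0.2632, 0.2425]
tcp_rot: [[-0.001, -0.001, -1.0], [0.001, -1.0, 0.001], [-1.0, -0.001, 0.001]]
contact_force: [-0.2, 0.1, -0.7]
width: 0.0003
far z [0.020432   0.02341392 0.02684606] 1315 slope [-0.01067146  0.00432008]
near z 0.013387054476880378
[0.6185 0.27   0.0778]
[ 0.642  -0.0725  0.0838]
[0.5145 0.3393 0.0903]
```

View pics/c6.png

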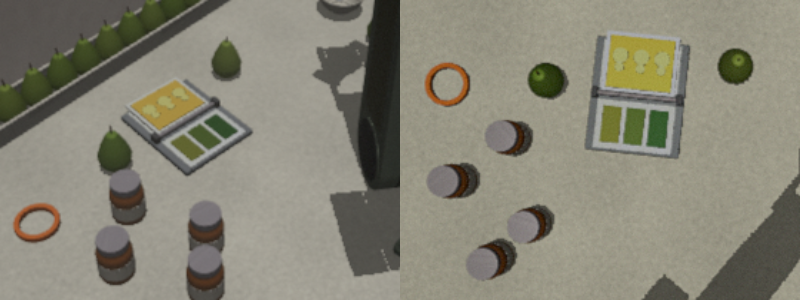

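The yellow face is up and flat: its top is at 23.4 mm (23 expected) and its slope is about −0.01 rad. The base and the surrounding objects look undisturbed, and the arm is clear.

```bash
python3 -c "
from rig import ticket
print(ticket.finish_job())"
```

```text
the job is handed in; nothing more can be done
None
```

The leaf now lies flat on the far side with its yellow face up. I handed the job in at about 12.3 s of the 43 s allowed.

**What I did:** I hooked the closed fingertips under the leaf's free edge and pushed it up and over its spine along an arc. I then pressed it onto its stop until the height held steady while the force rose from 4.5 to 8.7 N, and lifted clear.

**Last checks:**
- **Leaf:** depth put the top of the yellow face at 23.4 mm, against 23 mm expected, with a slope of about 0.01 rad.
- **Objects around it:** both nearby pears and the nearest jar measured within about 1 mm of where they started. The chart's base looked unmoved in the pictures. I did not measure the other items; the sizing ring looked undisturbed, but the bowl and `pear_c` were out of the final crops or nearly so.
- **Arm:** it is clear of everything, with force readings at noise level.

**What went wrong on the way:** the first approach, at a 40° tilt, ran joints 3 and 6 to the ends of their ranges. A first try at rolling the tool out of it went the wrong way. I rolled back and used a 58° tilt instead. Nothing was touched during this.

**Not confirmed:** the push force on the way over was never read while the arm was moving. At the stops it read only noise, so I am inferring the first judged step from the leaf having followed the fingers.

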